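# Check that a vial crimper's hand lever stops short of its bar

## Task

Check the stop of the bench crimper with the wide head: with the backs of the closed fingers, press its hand lever in towards the fixed bar until it comes up against its stop, short of the bar, hold it there for two seconds, then ease it slowly all the way back out so that it does not snap. Do not force the lever and do not touch the bar; the narrow-headed crimper is already set, so leave its lever alone, and leave the vials, bottles and other things standing where they are, picking nothing up.

Things in the scene. Friction and masses are not known exactly. Their poses are not given: they have to be found in the camera images.
- wide: The crimper to check: fixed bench vial crimper, base 110 x 220 x 12 mm, upright aluminium head 56 mm wide (top at 155 mm) over a 23 mm wide vial. Origin: centre of the base's underside. z up; head at y = +85 mm; fixed bar along y at x = +25 mm; lever on the bar's -x side, roughly facing the robot. Turned up to 0.35 rad either way.
- wide_lever (a joint): Hinge of the wide-headed crimper's lever, rad: 0 = sprung out at rest, 0.40 = pressed in against the stop, parallel to the bar, 12 mm short of it. Vertical hinge at x = -4, y = +66 mm in the crimper's axes. Its spring resists with 2.7 N at the pad point when leaving rest, 6.3 N just before the stop, then the force rises sharply. Let go, it snaps out very fast. Over 40 N forces it.
- wide_lever_pad (a point): Where to press: on the lever's outer face, mid-height, 100 mm from the pivot; moves with the lever. Its x axis points square through the lever towards the bar, y along it to the pivot. Steel blade 10 mm thick, 18 mm high, centred 135 mm above the worktop, 135 mm from pivot to end. At rest it stands out 0.40 rad from the bar; this point travels 39 mm. The outer side is clear down to the base plate.
- wide_bar: fixed steel bar of the wide-headed crimper with a black rubber sleeve 24 mm in diameter, its centre line 135 mm above the worktop, with an upright foot at its free end (y = -81 mm) and a brass stop screw near the head. Origin and axes as those of the crimper.
- narrow: The crimper to leave alone: fixed bench vial crimper, base 110 x 220 x 12 mm, upright aluminium head 22 mm wide (top at 155 mm) over a 12 mm wide vial. Origin: centre of the base's underside. z up; head at y = +85 mm; fixed bar along y at x = +25 mm; lever on the bar's -x side, roughly facing the robot. Turned up to 0.35 rad either way.
- narrow_lever (a joint): Hinge of the narrow-headed crimper's lever, rad: 0 = sprung out at rest, 0.40 = pressed in against the stop, parallel to the bar, 12 mm short of it.  Not to be moved.
- vial_a: loose capped glass vial 23 mm wide, 48 mm tall, standing beside the wide-headed crimper; origin at the centre of its underside. Bystander.
- vial_b: loose capped glass vial 23 mm wide, 48 mm tall, standing beside the narrow-headed crimper; origin at the centre of its underside. Bystander.
- cap_jar: loose clear jar 54 mm wide, 55 mm tall with a white lid, between the crimpers; origin at the centre of its underside. Bystander.
- amber_bottle: loose amber bottle 72 mm wide, 140 mm tall, behind the crimpers; origin at the centre of its underside. Bystander.
- tip_box: loose closed grey and white box 80 x 90 x 50 mm, behind the crimpers; origin at the centre of its underside. Bystander.
- beaker: loose open glass beaker 70 mm wide, 80 mm tall, to the robot's left; origin at the centre of its underside. Bystander.
- driver: loose screwdriver 160 mm long lying behind the crimpers; origin under its middle. Bystander.

How it is judged:
On the way:
1. the wide crimper's lever is pressed by the fingers against its stop and held there (value of joint wide_lever above 0.38 rad and contact force between the fingers and wide_lever above 2 N), for 1.5 s.
At the end, for the whole second after the job is handed in: After being held within 0.02 rad of its stop for 1.5 s, the wide crimper's lever is back out at rest (under 0.03 rad), the narrow crimper's lever is out too, and every loose thing is within 15 mm of where it stood (value of joint each of wide_lever, narrow_lever below 0.03 rad and velocity of joint wide_lever between -0.05 and 0.05 rad/s and not (distance of vial_a from where it was at the start of the episode above 0.015 m) and not (distance of vial_b from where it was at the start of the episode above 0.015 m) and not (distance of cap_jar from where it was at the start of the episode above 0.015 m) and not (distance of amber_bottle from where it was at the start of the episode above 0.015 m) and not (distance of tip_box from where it was at the start of the episode above 0.015 m) and not (distance of beaker from where it was at the start of the episode above 0.015 m) and not (distance of driver from where it was at the start of the episode above 0.015 m)); the robot touches nothing.
It fails at once if the lever is forced or squeezed (over 40 N) (contact force between any of the fingers, the arm and wide_lever above 40 N).
It fails at once if the bar is touched (over 2 N) (contact force between any of the fingers, the arm and wide_bar above 2 N).
It fails at once if the lever snaps back (faster than 2.5 rad/s) (velocity of joint wide_lever below -2.5 rad/s).
It fails at once if the narrow crimper's lever is moved (over 0.05 rad) (value of joint narrow_lever above 0.05 rad).
It fails at once if a loose thing is moved more than 15 mm, lifted or knocked over (distance of any of vial_a, vial_b, cap_jar, amber_bottle, tip_box, beaker, driver from where it was at the start of the episode above 0.015 m or angle between any of vial_a, vial_b, cap_jar, amber_bottle, tip_box, beaker's own z axis and vertical above 0.6 rad).
It also fails if it takes over 42 s, if anything falls off the work surface, if the arm or the gripper's body presses on something with over 40 N, if the wrist force passes 120 N, or if a joint passes its speed limit or range.

## Robot

A 7-joint arm with a two-finger parallel gripper is mounted at the origin on the work surface. World frame = base frame: x ahead of the robot, y to its left, z up, the work surface at z = 0. Lengths are in m, angles in rad, forces in N, time in s.
With the tool pointing down it reaches from about 0.4 to 0.85 m from the base axis. Payload 10.4 kg.
Tool frame: the origin (TCP) lies at the very end of the fingers, on their centre line; the grasp point (between the pads) lies r.hold_point_z behind it (r.hold_point_z is the distance from the TCP to the grasp point, in m); z points along the fingers, y is the direction in which the jaws open and shut (so a half turn about z gives the same grasp; the last joint's range is limited). The gripper opens to 87 mm and grips with 3 to 60 N. Pads are 19 mm wide; open, the fingers measure 117 mm over their backs; the gripper's body (75 mm by 190 mm) begins 51 mm behind the grasp point.
Start: joints at [-1.286, 0.332, -0.065, 1.46, 0.022, 1.35, -0.088], TCP at [0.189, 0.596, 0.223] pointing down, gripper open.
Joint ranges: [-2.6, 2.6], [-0.5, 2.12], [-1.47, 1.34], [0.16, 2.42], [-1.27, 4.41], [0.06, 2.06], [-2.6, 2.6]. Speed limits (rad/s): [2.22, 2.22, 2.79, 2.79, 3.14, 3.14, 3.14].

## Interface

Orientations are given as a unit quaternion [x, y, z, w].
In Python, from bench import r gives the robot as it stands.
- The arm moves only by the tool send_rows, never from a script. Its argument "commands" is a list of rows, each a list of 7 numbers: the shift along the world's x, y, z normalised to -1 to 1, where 1 is 0.03 m, then the turn, a rotation vector about the world's x, y, z normalised to -1 to 1, where 1 is 5 degrees, then the gripper command: -1 is fully open, 1 is shut, values between are in proportion. In form: [[tx, ty, tz, ax, ay, az, jaw], ...]. A call has 1 to 10 rows; each row shifts and turns the pose as measured when the row begins; what a row does not reach is not made up. A row lasts 1/12 s, in which the tool goes at most 41.7 mm and 7.16 degrees, less where a joint would pass 70% of its speed; a pose out of reach is approached as far as the arm can. A call with a number of a shift or a turn outside -1 to 1 is refused whole. A call with a gripper value outside its range is refused whole. The fingers move at their own pace and stop on an object; "grip_force" is the grip in N (left out, the last holds). Time passes only in rows, so rows that do not move let the fingers close. It gives the time, the measured TCP pose, the force and the opening at its end, in the units of the state.
- r.read_state(): the state, without advancing time (a new reading comes with each control period).
- r.camera(name): name is "scene" or "top"; returns the picture (420x560x3 uint8, blue, green, red); there is no depth.
- r.calibration(name): a dict with "K" (3x3 intrinsics, pixels), "dist" ([k1, k2, p1, p2, k3] as OpenCV has them; the pictures are not rectified), "R" (3x3) and "t" (3): a world point X has camera coordinates R X + t. Camera axes: x right, y down, z forward; pixel columns grow to the right and rows downward; lengths in m; the calibration is good to about 2 mm. A picture is of the moment at which its call begins. calibration takes no time and is no camera call.
- r.close_job(): hands the job in, once; it reports no verdict.
The state is a dict: "time": time; "joint_positions": joint angles; "joint_vel": joint speeds; "joint_torque": joint torques, N m; "ee_pos": TCP position; "eef_rot": TCP orientation; "ft_force": force on the tool from outside, world axes, zero at the start; "torque": the same for the moment, N m; "width": finger opening in m.
Only numpy, scipy, OpenCV 4.12 (cv2) and the standard library are available. Lean on these libraries where they do the work, as an engineer would, in place of code of your own. Each camera call takes 0.05 s, during which the arm holds its last target.

## Working session

There is one attempt and no reset: what is moved stays moved. The work goes in short steps, Python scripts to look and compute and a tool call to move; the robot and the scene stay as the last step left them, time stands still between calls to the robot, and variables do not carry over. Pictures are saved under pics/ and viewed, and the job is handed in when it is done.

Besides the shell and the picture viewer there is one more tool, called in YAML: its name, and indented under it one key for each argument. send_rows: Moves the arm, as the interface text tells. Scaled input: -1 to 1 covers 0.03 m each way for a shift and 5 degrees each way for a turn. Its arguments: {"type":"object","properties":{"commands":{"type":"array"},"grip_force":{"type":"number"}},"required":["commands"]}

```bash
ls; mkdir -p pics; python3 - <<'E'
from bench import r
import cv2,numpy as np
for n in("scene","top"):
    cv2.imwrite(f"pics/{n}0.png",r.camera(n)); c=r.calibration(n); print(n,{k:np.round(v,4).tolist() for k,v in c.items()})
s=r.read_state(); print(s, r.hold_point_z)
E
```

```text
pics
scene {'K': [[417.9863, 0.0, 274.1658], [0.0, 417.9863, 206.553], [0.0, 0.0, 1.0]], 'dist': [0.0015, 0.0, 0.0, 0.0, 0.0], 'R': [[-0.73, 0.6833, -0.0154], [0.4598, 0.4743, -0.7508], [-0.5057, -0.5552, -0.6604]], 't': [0.3904, -0.2517, 1.4643]}
top {'K': [[446.3274, 0.0, 279.1251], [0.0, 446.3274, 206.5844], [0.0, 0.0, 1.0]], 'dist': [-0.1193, 0.0, 0.0, 0.0, 0.0], 'R': [[0.015, -0.9999, 0.0032], [-0.9887, -0.0153, -0.1492], [0.1493, -0.0009, -0.9888]], 't': [0.0802, 0.6375, 1.0267]}
{'time': 0.1, 'joint_positions': array([-1.2856104 ,  0.3328112 , -0.06470341,  1.46086881,  0.02157082,
        1.34986105, -0.08851984]), 'joint_vel': array([-5.19542187e-04, -2.32387590e-03, -2.48558367e-04,  3.50605547e-05,
       -1.50960768e-03,  6.25380552e-04, -1.13218725e-05]), 'joint_torque': array([ 1.10856661e-03, -6.24540854e+01,  2.45446607e-02, -3.90721714e+01,
       -6.13294914e-02,  3.65057588e-02,  4.87008356e-05]), 'ee_pos': array([0.18923141, 0.59530769, 0.22182642]), 'eef_rot': array([ 1.53287972e-01,  9.88181362e-01, -6.21751710e-04, -8.33107955e-05]), 'ft_force': array([0.6915195 , 1.14316484, 0.19925636]), 'torque': array([0.0466643 , 0.00957112, 0.01453664]), 'width': 0.08680411838366688} 0.0187
```

View pics/scene0.png

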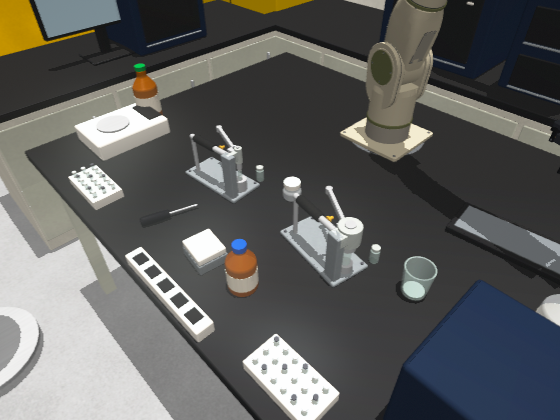

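View pics/top0.png

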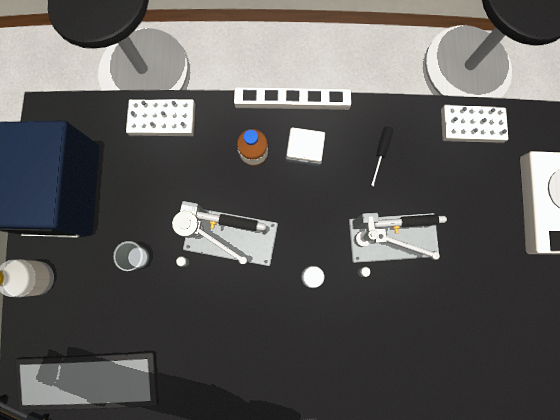

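```bash
cat > h.py <<'E'
from bench import r
import cv2,numpy as np
def ray(n,uv):
    c=r.calibration(n);K,d,R,t=[np.array(c[k],float) for k in("K","dist","R","t")]
    p=cv2.undistortPoints(np.array([[uv]],float),K,d)[0,0]
    return -R.T@t, R.T@np.array([p[0],p[1],1])
def onz(n,uv,z):
    o,d=ray(n,uv); return o+d*(z-o[2])/d[2]
def proj(n,X):
    c=r.calibration(n);K,d,R,t=[np.array(c[k],float) for k in("K","dist","R","t")]
    return cv2.projectPoints(np.array(X,float).reshape(-1,1,3),cv2.Rodrigues(R)[0],t,K,d)[0][:,0]
E
python3 - <<'E'
import cv2
a=cv2.imread("pics/top0.png");b=cv2.imread("pics/scene0.png")
cv2.imwrite("pics/tz.png",cv2.resize(a[190:280,160:290],None,fx=6,fy=6,interpolation=cv2.INTER_CUBIC))
cv2.imwrite("pics/tn.png",cv2.resize(a[190:280,335:465],None,fx=6,fy=6,interpolation=cv2.INTER_CUBIC))
cv2.imwrite("pics/sz.png",cv2.resize(b[120:290,175:405],None,fx=3.4,fy=3.4,interpolation=cv2.INTER_CUBIC))
E
```

```text
(no output)
```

View pics/tz.png

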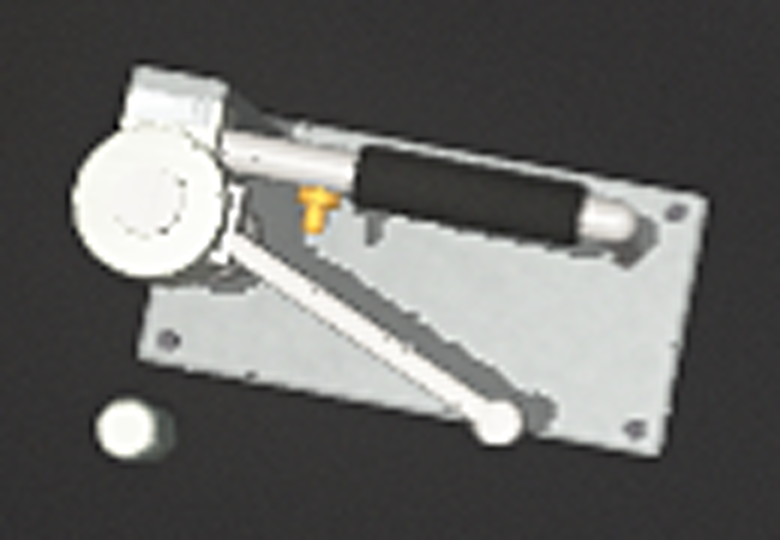

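View pics/sz.png

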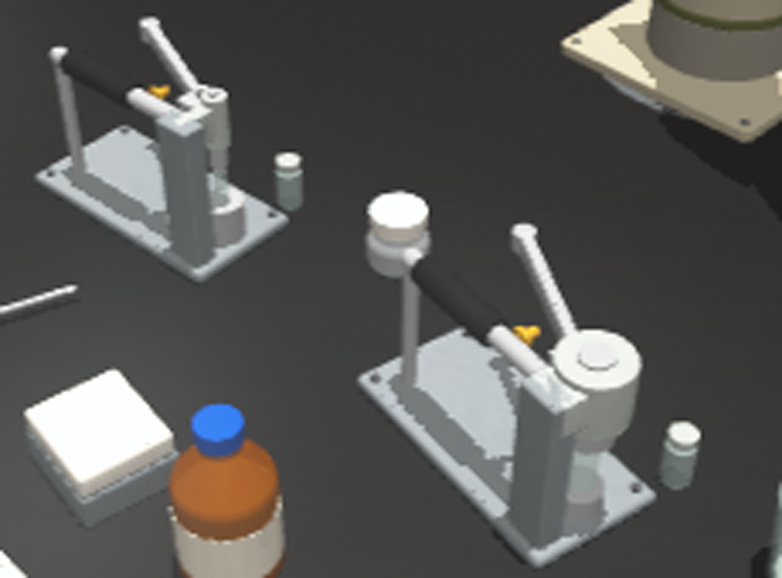

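View pics/tn.png

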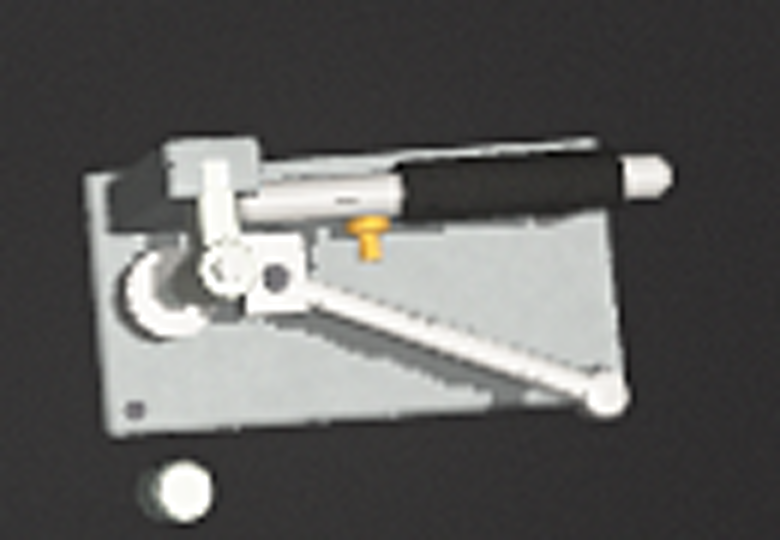

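```bash
cat >> h.py <<'E'
E
python3 - <<'E'
from h import *
f=lambda u,v:(160+(u+.5)/6-.5,190+(v+.5)/6-.5)
c=[onz("top",f(*p),0.012) for p in((140,360),(660,458),(708,198))]
print(np.round(c,4), [np.linalg.norm(c[0]-c[1]),np.linalg.norm(c[1]-c[2])])
ctr=(c[0]+c[2])/2; y=c[0]-c[1]; y/=np.linalg.norm(y); x2=c[2]-c[1]
yaw=np.arctan2(-y[0],y[1]); yaw2=np.arctan2(x2[1],x2[0]); print(ctr,yaw,yaw2)
# lever top edges at z=.144 ; bar axis z .135
p1=onz("top",f(270,253),.144);p2=onz("top",f(450,375),.144);k=onz("top",f(496,420),.146)
b1=onz("top",f(290,160),.147);b2=onz("top",f(605,219),.145)
d=p1-p2;print("lever",p1,p2,k,np.arctan2(-d[0],d[1])); d=b1-b2;print("bar",b1,b2,np.arctan2(-d[0],d[1]))
yw=np.arctan2(-d[0],d[1])
for a in(yaw,yw):
  R=np.array([[np.cos(a),-np.sin(a)],[np.sin(a),np.cos(a)]])
  print([np.round(R.T@(q[:2]-ctr[:2]),4) for q in(p1,p2,k,b1,b2)])
for n,p in(("jar",(313,277)),("vialA",(181,262)),("vialB",(365,272)),("beaker",(131,257))): print(n,onz("top",p,.05))
E
```

```text
[[0.5306 0.3256 0.012 ]
 [0.4946 0.111  0.012 ]
 [0.6015 0.0931 0.012 ]] [np.float64(0.21760704198738942), np.float64(0.1083929860784424)]
[0.56605563 0.20932632 0.012     ] -0.16643502459969775 -0.16590717100406596
lever [0.56372723 0.25144325 0.144     ] [0.52076916 0.18470708 0.144     ] [0.50485982 0.16755648 0.146     ] -0.5719336560698722
bar [0.59747878 0.24493733 0.147     ] [0.57802702 0.12999516 0.145     ] -0.16764253841975155
[array([-0.0093,  0.0411]), array([-0.0406, -0.0318]), array([-0.0534, -0.0513]), array([0.0251, 0.0403]), array([ 0.0249, -0.0763])]
[array([-0.0093,  0.0411]), array([-0.0405, -0.0318]), array([-0.0534, -0.0514]), array([0.025 , 0.0404]), array([ 0.025 , -0.0762])]
jar [0.46938713 0.00760679 0.05      ]
vialA [0.49919384 0.32083113 0.05      ]
vialB [ 0.48237291 -0.11576968  0.05      ]
beaker [0.50825591 0.442743   0.05      ]
```

The top view shows the wide crimper on the left. Its base measures 218 x 108 mm against 220 x 110, centred at (0.566, 0.209) with yaw -0.167. The bar measured at local x = +25 mm, as specified. The lever rests at 0.40 rad, with its end knob at about pixel (243, 260). Next I close the fingers and go to the approach point at about (0.468, 0.198), turning -82°.

send_rows:
  commands:
    - [0.46, -0.66, 0, 0, 0, -0.82, 1]
    - [0.46, -0.66, 0, 0, 0, -0.82, 1]
    - [0.46, -0.66, 0, 0, 0, -0.82, 1]
    - [0.46, -0.66, 0, 0, 0, -0.82, 1]
    - [0.46, -0.66, 0, 0, 0, -0.82, 1]
    - [0.46, -0.66, 0, 0, 0, -0.82, 1]
    - [0.46, -0.66, 0, 0, 0, -0.82, 1]
    - [0.46, -0.66, 0, 0, 0, -0.82, 1]
    - [0.46, -0.66, 0, 0, 0, -0.82, 1]
    - [0.46, -0.66, 0, 0, 0, -0.82, 1]
  grip_force: 20

```text
time: 0.93
ee_pos: [0.3251, 0.3897, 0.2164]
eef_rot: [0.499, 0.867, -0.004, -0.003]
ft_force: [0.3, 0.1, -0.2]
width: 0.0284
```

send_rows:
  commands:
    - [0.46, -0.64, 0.1, 0, 0, -0.8, 1]
    - [0.46, -0.64, 0.1, 0, 0, -0.8, 1]
    - [0.46, -0.64, 0.1, 0, 0, -0.8, 1]
    - [0.46, -0.64, 0, 0, 0, -0.8, 1]
    - [0.46, -0.64, 0, 0, 0, -0.8, 1]
    - [0.46, -0.64, 0, 0, 0, -0.8, 1]
    - [0.46, -0.64, 0, 0, 0, -0.8, 1]
    - [0.46, -0.64, 0, 0, 0, -0.8, 1]
    - [0.46, -0.64, 0, 0, 0, -0.8, 1]
    - [0.4, -0.5, 0, 0, 0, -0.8, 1]

```text
time: 1.77
ee_pos: [0.4676, 0.1866, 0.2247]
eef_rot: [0.78, 0.626, -0.004, -0.005]
ft_force: [0.5, -0.2, 0.1]
width: 0.0004
```

```bash
cat >> h.py <<'E'
def st():
    from scipy.spatial.transform import Rotation as Ro
    s=r.read_state(); M=Ro.from_quat(s["eef_rot"]).as_matrix()
    a=-.167;C=np.array([[np.cos(a),-np.sin(a)],[np.sin(a),np.cos(a)]])
    print("t",s["time"],"loc",np.round(1e3*C.T@(s["ee_pos"][:2]-[.566,.2093]),1),"xyz",np.round(s["ee_pos"],4),"z-axis",np.round(M[:,2],3),"yaw_y",np.degrees(np.arctan2(M[1,1],M[0,1])).round(1),"F",np.round(s["ft_force"],1),"Floc",np.round(C.T@s["ft_force"][:2],1),"w",s["width"])
E
python3 -c "
from h import *
st(); print(r.read_state()['joint_positions'])
import cv2
cv2.imwrite('pics/top1.png',r.camera('top'))"
```

```text
t 1.7667 loc [-93.2 -38.8] xyz [0.4676 0.1866 0.2247] z-axis [-0.012  0.003 -1.   ] yaw_y -12.5 F [ 0.5 -0.2  0.1] Floc [ 0.5 -0.1] w 0.00037903481459511997
[-0.83216301  0.06018228  0.38529665  1.7834458  -0.03137859  1.31196836
 -0.65702125]
```

View pics/top1.png

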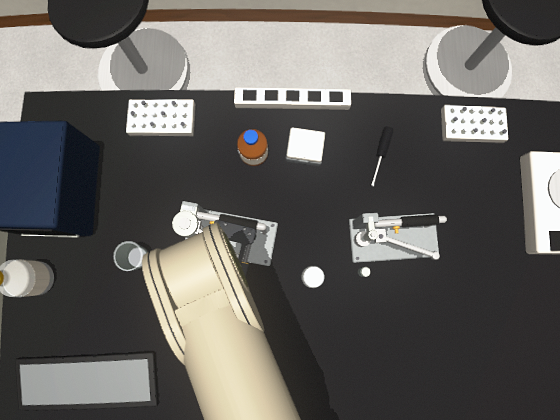

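Vial, jar, beaker and crimpers are unmoved, with the arm now hiding the lever region around (215, 250). I correct about +11 mm in y and +2.9° of yaw, then go down.

send_rows:
  commands:
    - [0, 0.37, 0, 0, -0.14, 0.58, 1]
    - [0, 0, -0.5, 0, 0, 0, 1]
    - [0, 0, -0.7, 0, 0, 0, 1]
    - [0, 0, -0.7, 0, 0, 0, 1]
    - [0, 0, -0.7, 0, 0, 0, 1]
    - [0, 0, -0.6, 0, 0, 0, 1]
    - [0, 0, -0.4, 0, 0, 0, 1]
    - [0, 0, 0, 0, 0, 0, 1]
    - [0, 0, 0, 0, 0, 0, 1]

```text
time: 2.57
ee_pos: [0.4695, 0.1968, 0.1127]
eef_rot: [0.763, 0.647, 0.003, 0.0]
ft_force: [0.2, -0.2, -0.2]
width: 0.0001
```

```bash
python3 -c "
from h import *
st()
import cv2
a=r.camera('scene');cv2.imwrite('pics/s2.png',cv2.resize(a[120:290,225:455],None,fx=3.4,fy=3.4,interpolation=cv2.INTER_CUBIC))"
```

```text
t 2.5667 loc [-93.1 -28.3] xyz [0.4695 0.1968 0.1127] z-axis [ 0.005  0.003 -1.   ] yaw_y -9.4 F [ 0.2 -0.2 -0.2] Floc [ 0.3 -0.2] w 0.00013146903304789927
```

View pics/s2.png

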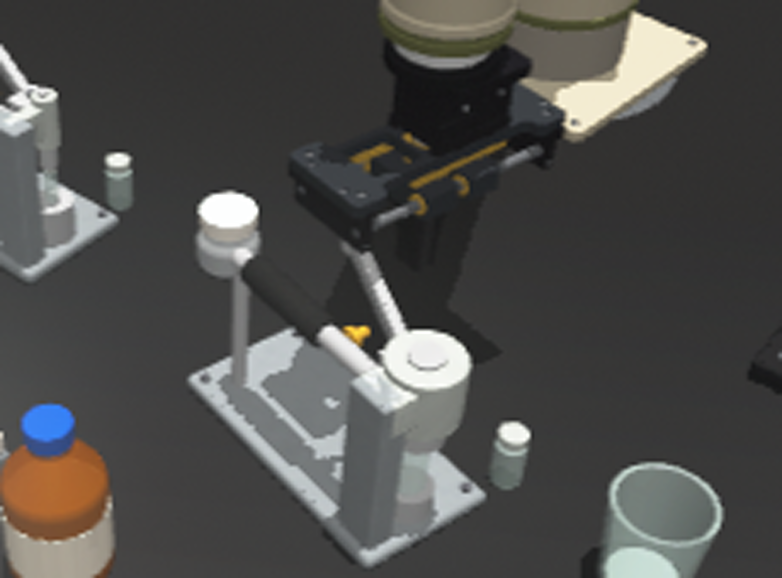

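The fingers hang clear of the lever on its outer side (finger tip around (425, 240) in the crop), and the gripper body is above the knob. I advance along the crimper's +x.

send_rows:
  commands:
    - [0.197, -0.033, 0, 0, 0, 0, 1]
    - [0.197, -0.033, 0, 0, 0, 0, 1]
    - [0.132, -0.022, 0, 0, 0, 0, 1]
    - [0.066, -0.011, 0, 0, 0, 0, 1]
    - [0.066, -0.011, 0, 0, 0, 0, 1]
    - [0.066, -0.011, 0, 0, 0, 0, 1]

```text
time: 3.12
ee_pos: [0.4956, 0.1946, 0.1169]
eef_rot: [0.762, 0.647, 0.006, 0.001]
ft_force: [-0.2, -0.0, 0.2]
width: 0.0004
```

```bash
python3 -c "
from h import *
st()"
```

```text
t 3.1167 loc [-67.  -26.2] xyz [0.4956 0.1946 0.1169] z-axis [ 0.01   0.007 -1.   ] yaw_y -9.3 F [-0.2 -0.   0.2] Floc [-0.2 -0. ] w 0.00039953272914019334
```

send_rows:
  commands:
    - [0.05, -0.012, -0.03, 0, -0.05, 0, 1]
    - [0.05, -0.012, -0.03, 0, -0.05, 0, 1]

```text
time: 3.28
ee_pos: [0.4995, 0.1937, 0.1153]
eef_rot: [0.762, 0.647, 0.01, 0.004]
ft_force: [-0.8, 0.0, 0.3]
width: 0.0003
```

```bash
python3 -c "
from h import *
st()"
```

```text
t 3.2833 loc [-63.  -26.4] xyz [0.4995 0.1937 0.1153] z-axis [ 0.02   0.007 -1.   ] yaw_y -9.4 F [-0.8  0.   0.3] Floc [-0.8 -0.1] w 0.0003398362689209015
```

send_rows:
  commands:
    - [0.05, -0.01, 0, 0, 0.08, 0, 1]
    - [0.05, -0.01, 0, 0, 0.08, 0, 1]

```text
time: 3.45
ee_pos: [0.5014, 0.1932, 0.115]
eef_rot: [0.762, 0.647, 0.004, -0.001]
ft_force: [-3.0, -0.2, 1.6]
width: 0.0004
```

```bash
python3 -c "
from h import *
st()"
```

```text
t 3.45 loc [-61.  -26.6] xyz [0.5014 0.1932 0.115 ] z-axis [ 0.004  0.007 -1.   ] yaw_y -9.3 F [-3.  -0.2  1.6] Floc [-2.9 -0.7] w 0.00037342754218099396
```

send_rows:
  commands:
    - [0.08, -0.013, 0, 0, 0, 0, 1]
    - [0.08, -0.013, 0, 0, 0, 0, 1]
    - [0.08, -0.013, 0, 0, 0, 0, 1]
    - [0.08, -0.013, 0, 0, 0, 0, 1]
    - [0.08, -0.013, 0, 0, 0, 0, 1]

```text
time: 3.87
ee_pos: [0.5124, 0.1903, 0.1139]
eef_rot: [0.762, 0.647, 0.001, -0.003]
ft_force: [-4.2, -1.9, 2.8]
width: 0.0005
```

```bash
python3 -c "
from h import *
st()"
```

```text
t 3.8667 loc [-49.7 -27.6] xyz [0.5124 0.1903 0.1139] z-axis [-0.002  0.005 -1.   ] yaw_y -9.3 F [-4.2 -1.9  2.8] Floc [-3.9 -2.6] w 0.000492853314324345
```

send_rows:
  commands:
    - [0.08, -0.01, 0.005, 0, 0, 0, 1]
    - [0.08, -0.01, 0.005, 0, 0, 0, 1]
    - [0.08, -0.01, 0.005, 0, 0, 0, 1]
    - [0.08, -0.01, 0.005, 0, 0, 0, 1]
    - [0.08, -0.01, 0.005, 0, 0, 0, 1]
    - [0.08, -0.01, 0.005, 0, 0, 0, 1]

```text
time: 4.37
ee_pos: [0.5262, 0.1847, 0.1139]
eef_rot: [0.763, 0.646, -0.003, -0.003]
ft_force: [-4.8, -2.3, 3.0]
width: 0.0006
```

```bash
python3 -c "
from h import *
st()"
```

```text
t 4.3667 loc [-35.2 -30.8] xyz [0.5262 0.1847 0.1139] z-axis [-0.008  0.    -1.   ] yaw_y -9.5 F [-4.8 -2.3  3. ] Floc [-4.4 -3. ] w 0.0006042953878277544
```

send_rows:
  commands:
    - [0.06, 0.005, 0.005, 0, 0, 0, 1]
    - [0.06, 0.005, 0.005, 0, 0, 0, 1]
    - [0.06, 0.005, 0.005, 0, 0, 0, 1]
    - [0.05, 0.005, 0.005, 0, 0, 0, 1]

```text
time: 4.7
ee_pos: [0.5325, 0.1824, 0.1139]
eef_rot: [0.764, 0.646, -0.006, -0.003]
ft_force: [-5.7, -1.7, 3.3]
width: 0.0003
```

```bash
python3 -c "
from h import *
st()"
```

```text
t 4.7 loc [-28.6 -32.1] xyz [0.5325 0.1824 0.1139] z-axis [-0.013 -0.003 -1.   ] yaw_y -9.6 F [-5.7 -1.7  3.3] Floc [-5.4 -2.6] w 0.0003326932698055894
```

send_rows:
  commands:
    - [0.05, 0.01, 0, 0, 0, 0, 1]
    - [0.05, 0.01, 0, 0, 0, 0, 1]
    - [0.05, 0.01, 0, 0, 0, 0, 1]

```text
time: 4.95
ee_pos: [0.5365, 0.1814, 0.1138]
eef_rot: [0.764, 0.645, -0.008, -0.003]
ft_force: [-6.5, -2.3, 4.3]
width: 0.0004
```

```bash
python3 -c "
from h import *
st()"
```

```text
t 4.95 loc [-24.4 -32.4] xyz [0.5365 0.1814 0.1138] z-axis [-0.016 -0.005 -1.   ] yaw_y -9.7 F [-6.5 -2.3  4.3] Floc [-6.  -3.3] w 0.00041682466038638505
```

send_rows:
  commands:
    - [0.045, 0, 0, 0, 0, 0, 1]
    - [0.045, 0, 0, 0, 0, 0, 1]

```text
time: 5.12
ee_pos: [0.5388, 0.1808, 0.1137]
eef_rot: [0.764, 0.645, -0.009, -0.003]
ft_force: [-6.6, -1.3, 3.0]
width: 0.0004
```

```bash
python3 -c "
from h import *
st()"
```

```text
t 5.1167 loc [-22.  -32.6] xyz [0.5388 0.1808 0.1137] z-axis [-0.018 -0.006 -1.   ] yaw_y -9.7 F [-6.6 -1.3  3. ] Floc [-6.3 -2.4] w 0.00043249214494027883
```

send_rows:
  commands:
    - [0.035, 0, 0, 0, 0, 0, 1]
    - [0.035, 0, 0, 0, 0, 0, 1]

```text
time: 5.28
ee_pos: [0.5404, 0.1804, 0.1136]
eef_rot: [0.764, 0.645, -0.01, -0.004]
ft_force: [-5.8, -1.0, 4.9]
width: 0.0003
```

```bash
python3 -c "
from h import *
st()
import cv2
a=r.camera('scene');cv2.imwrite('pics/s3.png',cv2.resize(a[120:290,225:455],None,fx=3.4,fy=3.4,interpolation=cv2.INTER_CUBIC))"
```

```text
t 5.2833 loc [-20.4 -32.7] xyz [0.5404 0.1804 0.1136] z-axis [-0.02  -0.007 -1.   ] yaw_y -9.7 F [-5.8 -1.   4.9] Floc [-5.6 -1.9] w 0.00029283866168617007
```

View pics/s3.png

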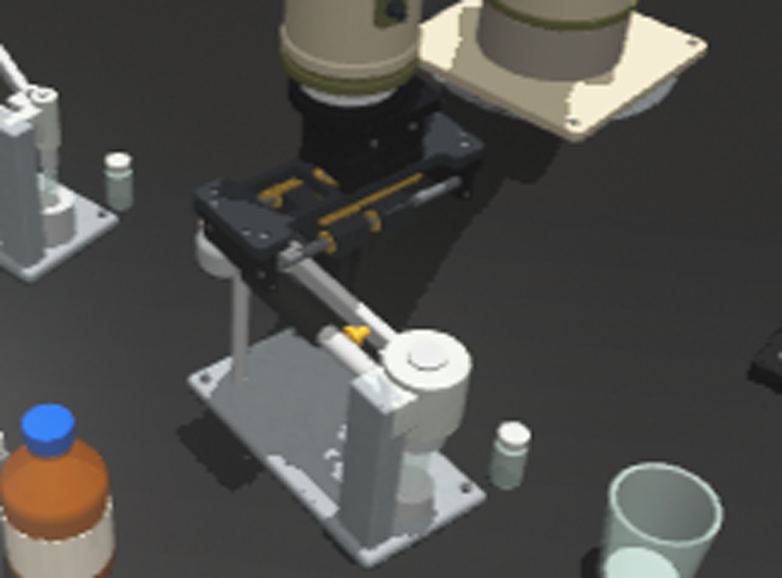

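The lever, from (290, 255) to (390, 330), is now nearly parallel to the bar, and the screw tip at (370, 333) is close to it. The force hasn't risen yet, so I continue in small steps.

send_rows:
  commands:
    - [0.035, 0, 0, 0, 0, 0, 1]
    - [0.03, 0, 0, 0, 0, 0, 1]

```text
time: 5.5
ee_pos: [0.5412, 0.1803, 0.1135]
eef_rot: [0.764, 0.645, -0.012, -0.005]
ft_force: [-11.1, -2.3, 7.3]
width: 0.0006
```

```bash
python3 -c "
from h import *
st()"
```

```text
t 5.5 loc [-19.7 -32.7] xyz [0.5412 0.1803 0.1135] z-axis [-0.024 -0.007 -1.   ] yaw_y -9.7 F [-11.1  -2.3   7.3] Floc [-10.5  -4.2] w 0.0006016099175553402
```

The force jumped to 10.5 N while the travel stalled, so the lever is at its stop. I hold with a small bias.

send_rows:
  commands:
    - [0.03, 0, 0, 0, 0, 0, 1]
    - [0.025, 0, 0, 0, 0, 0, 1]
    - [0.025, 0, 0, 0, 0, 0, 1]

```text
time: 5.75
ee_pos: [0.5408, 0.1802, 0.1136]
eef_rot: [0.764, 0.645, -0.014, -0.007]
ft_force: [-9.3, -1.4, 6.3]
width: -0.0002
```

```bash
python3 -c "
from h import *
st()"
```

```text
t 5.75 loc [-20.  -32.8] xyz [0.5408 0.1802 0.1136] z-axis [-0.031 -0.008 -0.999] yaw_y -9.6 F [-9.3 -1.4  6.3] Floc [-9. -3.] w -0.00015680416871685133
```

send_rows:
  commands:
    - [0.03, 0, 0, 0, -0.06, 0, 1]
    - [0.03, 0, 0, 0, -0.06, 0, 1]
    - [0.03, 0, 0, 0, -0.06, 0, 1]
    - [0.03, 0, 0, 0, -0.06, 0, 1]

```text
time: 6.08
ee_pos: [0.5412, 0.1802, 0.1135]
eef_rot: [0.763, 0.646, -0.01, -0.003]
ft_force: [-9.4, -1.4, 5.3]
width: 0.0004
```

```bash
python3 -c "
from h import *
st()"
```

```text
t 6.0833 loc [-19.6 -32.8] xyz [0.5412 0.1802 0.1135] z-axis [-0.018 -0.009 -1.   ] yaw_y -9.6 F [-9.4 -1.4  5.3] Floc [-9. -3.] w 0.00035221998004592047
```

send_rows:
  commands:
    - [0.04, 0, 0, 0, -0.03, 0, 1]
    - [0.04, 0, 0, 0, -0.03, 0, 1]
    - [0.04, 0, 0, 0, -0.03, 0, 1]
    - [0.04, 0, 0, 0, -0.03, 0, 1]

```text
time: 6.42
ee_pos: [0.5413, 0.1801, 0.1134]
eef_rot: [0.763, 0.646, -0.01, -0.002]
ft_force: [-11.9, -1.0, 7.6]
width: 0.0004
```

```bash
python3 -c "
from h import *
st()"
```

```text
t 6.4167 loc [-19.5 -32.8] xyz [0.5413 0.1801 0.1134] z-axis [-0.019 -0.01  -1.   ] yaw_y -9.5 F [-11.9  -1.    7.6] Floc [-11.6  -3. ] w 0.0003865127046971036
```

Definitely at the stop: force 12 N with no further travel. I hold there for over 2 s.

send_rows:
  commands:
    - [0.038, 0, 0, 0, -0.03, 0, 1]
    - [0.038, 0, 0, 0, -0.03, 0, 1]
    - [0.038, 0, 0, 0, -0.03, 0, 1]
    - [0.038, 0, 0, 0, -0.03, 0, 1]
    - [0.038, 0, 0, 0, -0.03, 0, 1]
    - [0.038, 0, 0, 0, -0.03, 0, 1]
    - [0.038, 0, 0, 0, -0.03, 0, 1]
    - [0.038, 0, 0, 0, -0.03, 0, 1]
    - [0.038, 0, 0, 0, -0.03, 0, 1]
    - [0.038, 0, 0, 0, -0.03, 0, 1]

```text
time: 7.25
ee_pos: [0.5413, 0.18, 0.1134]
eef_rot: [0.762, 0.648, -0.012, -0.002]
ft_force: [-11.5, -1.4, 7.8]
width: 0.0003
```

send_rows:
  commands:
    - [0.038, 0, 0, 0, -0.03, 0, 1]
    - [0.038, 0, 0, 0, -0.03, 0, 1]
    - [0.038, 0, 0, 0, -0.03, 0, 1]
    - [0.038, 0, 0, 0, -0.03, 0, 1]
    - [0.038, 0, 0, 0, -0.03, 0, 1]
    - [0.038, 0, 0, 0, -0.03, 0, 1]
    - [0.038, 0, 0, 0, -0.03, 0, 1]
    - [0.038, 0, 0, 0, -0.03, 0, 1]
    - [0.038, 0, 0, 0, -0.03, 0, 1]
    - [0.038, 0, 0, 0, -0.03, 0, 1]

```text
time: 8.08
ee_pos: [0.5412, 0.1799, 0.1134]
eef_rot: [0.761, 0.649, -0.013, -0.001]
ft_force: [-11.3, -1.6, 7.3]
width: 0.0007
```

send_rows:
  commands:
    - [0.038, 0, 0, 0, -0.03, 0, 1]
    - [0.038, 0, 0, 0, -0.03, 0, 1]
    - [0.038, 0, 0, 0, -0.03, 0, 1]
    - [0.038, 0, 0, 0, -0.03, 0, 1]
    - [0.038, 0, 0, 0, -0.03, 0, 1]
    - [0.038, 0, 0, 0, -0.03, 0, 1]

```text
time: 8.58
ee_pos: [0.5412, 0.1799, 0.1134]
eef_rot: [0.76, 0.65, -0.014, -0.001]
ft_force: [-11.2, -1.8, 7.6]
width: 0.0003
```

```bash
python3 -c "
from h import *
st()
import cv2
a=r.camera('scene');cv2.imwrite('pics/s4.png',cv2.resize(a[120:290,225:455],None,fx=3.4,fy=3.4,interpolation=cv2.INTER_CUBIC))"
```

```text
t 8.5833 loc [-19.6 -33.1] xyz [0.5412 0.1799 0.1134] z-axis [-0.023 -0.016 -1.   ] yaw_y -9.0 F [-11.2  -1.8   7.6] Floc [-10.7  -3.7] w 0.0003271758397344604
```

View pics/s4.png

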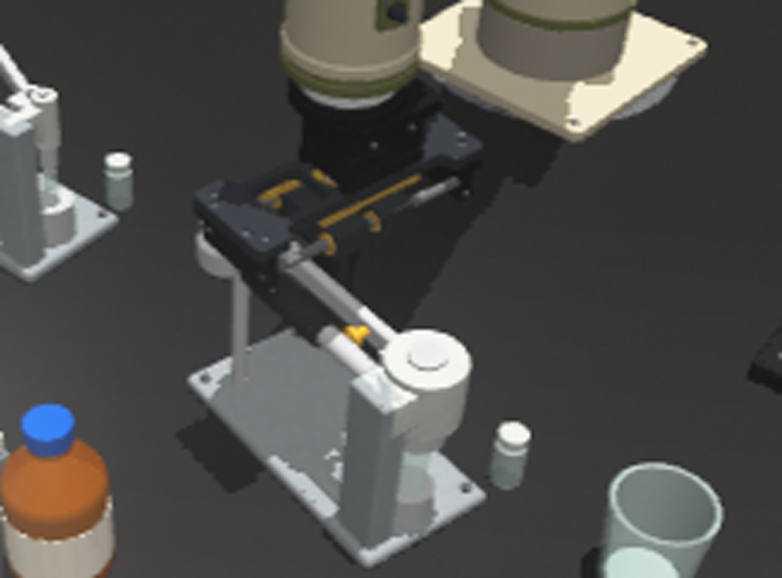

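Held at 11-12 N from 6.4 to 8.6 s, with the lever parallel to the bar and the gap visible. Now I ease it out slowly.

send_rows:
  commands:
    - [-0.02, 0.005, 0, 0, 0, 0, 1]
    - [-0.03, 0.008, 0, 0, 0, 0, 1]
    - [-0.04, 0.01, 0, 0, 0, 0, 1]
    - [-0.05, 0.01, 0, 0, 0, 0, 1]
    - [-0.05, 0.01, 0, 0, 0, 0, 1]
    - [-0.05, 0.01, 0, 0, 0, 0, 1]
    - [-0.05, 0.01, 0, 0, 0, 0, 1]
    - [-0.05, 0.01, 0, 0, 0, 0, 1]

```text
time: 9.3
ee_pos: [0.5286, 0.1834, 0.1136]
eef_rot: [0.76, 0.65, -0.016, -0.004]
ft_force: [-5.0, -0.5, 2.0]
width: 0.0002
```

```bash
python3 -c "
from h import *
st()"
```

```text
t 9.3 loc [-32.6 -31.8] xyz [0.5286 0.1834 0.1136] z-axis [-0.029 -0.015 -0.999] yaw_y -8.9 F [-5.  -0.5  2. ] Floc [-4.9 -1.3] w 0.00023461451186893777
```

send_rows:
  commands:
    - [-0.045, 0.015, 0, 0, -0.04, 0, 1]
    - [-0.045, 0.015, 0, 0, -0.04, 0, 1]
    - [-0.045, 0.015, 0, 0, -0.04, 0, 1]
    - [-0.045, 0.015, 0, 0, -0.04, 0, 1]
    - [-0.045, 0.015, 0, 0, -0.04, 0, 1]
    - [-0.045, 0.015, 0, 0, -0.04, 0, 1]
    - [-0.045, 0.015, 0, 0, -0.04, 0, 1]
    - [-0.045, 0.015, 0, 0, -0.04, 0, 1]

```text
time: 9.97
ee_pos: [0.5168, 0.1886, 0.1134]
eef_rot: [0.759, 0.651, -0.004, 0.006]
ft_force: [-3.6, 1.6, 1.5]
width: 0.0002
```

```bash
python3 -c "
from h import *
st()"
```

```text
t 9.9667 loc [-45.1 -28.6] xyz [0.5168 0.1886 0.1134] z-axis [ 0.001 -0.014 -1.   ] yaw_y -8.8 F [-3.6  1.6  1.5] Floc [-3.8  0.9] w 0.00015767249788733892
```

send_rows:
  commands:
    - [-0.04, 0.01, 0, 0, 0, 0, 1]
    - [-0.04, 0.01, 0, 0, 0, 0, 1]
    - [-0.04, 0.01, 0, 0, 0, 0, 1]
    - [-0.04, 0.01, 0, 0, 0, 0, 1]
    - [-0.04, 0.01, 0, 0, 0, 0, 1]
    - [-0.04, 0.01, 0, 0, 0, 0, 1]
    - [-0.04, 0.01, 0, 0, 0, 0, 1]
    - [-0.04, 0.01, 0, 0, 0, 0, 1]
    - [-0.035, 0.01, 0, 0, 0, 0, 1]

```text
time: 10.72
ee_pos: [0.5063, 0.1939, 0.1139]
eef_rot: [0.759, 0.651, -0.002, 0.006]
ft_force: [-0.7, 3.0, -1.2]
width: 0.0006
```

```bash
python3 -c "
from h import *
st()"
```

```text
t 10.7167 loc [-56.3 -25.1] xyz [0.5063 0.1939 0.1139] z-axis [ 0.005 -0.011 -1.   ] yaw_y -8.7 F [-0.7  3.  -1.2] Floc [-1.2  2.9] w 0.0005952417747551648
```

send_rows:
  commands:
    - [-0.04, 0.003, 0, 0, 0, 0, 1]
    - [-0.04, 0.003, 0, 0, 0, 0, 1]
    - [-0.035, 0.003, 0, 0, 0, 0, 1]
    - [-0.035, 0.003, 0, 0, 0, 0, 1]

```text
time: 11.05
ee_pos: [0.5019, 0.1945, 0.1144]
eef_rot: [0.759, 0.651, -0.001, 0.006]
ft_force: [-0.6, 2.8, -0.1]
width: 0.0006
```

```bash
python3 -c "
from h import *
st()"
```

```text
t 11.05 loc [-60.7 -25.3] xyz [0.5019 0.1945 0.1144] z-axis [ 0.006 -0.01  -1.   ] yaw_y -8.7 F [-0.6  2.8 -0.1] Floc [-1.   2.7] w 0.0005981906573613805
```

send_rows:
  commands:
    - [-0.035, 0.003, 0, 0, 0, 0, 1]
    - [-0.035, 0.003, 0, 0, 0, 0, 1]
    - [-0.04, 0.003, 0, 0, 0, 0, 1]
    - [-0.04, 0.003, 0, 0, 0, 0, 1]
    - [-0.04, 0.003, 0, 0, 0, 0, 1]
    - [-0.04, 0.003, 0, 0, 0, 0, 1]
    - [-0.04, 0.003, 0, 0, 0, 0, 1]

```text
time: 11.63
ee_pos: [0.4943, 0.1921, 0.1145]
eef_rot: [0.76, 0.65, -0.001, 0.008]
ft_force: [0.1, 0.2, -0.0]
width: 0.0006
```

```bash
python3 -c "
from h import *
st()"
```

```text
t 11.6333 loc [-67.9 -28.9] xyz [0.4943 0.1921 0.1145] z-axis [ 0.008 -0.013 -1.   ] yaw_y -8.9 F [ 0.1  0.2 -0. ] Floc [0.1 0.2] w 0.0005986109540501059
```

Contact lost at the rest position, and the force is zero. I back off and rise.

send_rows:
  commands:
    - [-0.2, 0.03, 0, 0, 0, 0, 1]
    - [-0.4, 0.06, 0, 0, 0, 0, 1]
    - [-0.4, 0.06, 0, 0, 0, 0, 1]
    - [0, 0, 0.5, 0, 0, 0, 1]
    - [0, 0, 0.8, 0, 0, 0, 1]
    - [0, 0, 0.8, 0, 0, 0, 1]
    - [0, 0, 0.8, 0, 0, 0, 1]
    - [0, 0, 0.8, 0, 0, 0, 1]
    - [0, 0, 0.4, 0, 0, 0, 1]

```text
time: 12.38
ee_pos: [0.4563, 0.1943, 0.2386]
eef_rot: [0.76, 0.65, -0.006, 0.008]
ft_force: [0.9, -0.3, -0.3]
width: 0.0002
```

send_rows:
  commands:
    - [-0.3, 0.5, 0, 0, 0, 0, 1]
    - [-0.4, 0.7, 0, 0, 0, 0, 1]
    - [-0.4, 0.7, 0, 0, 0, 0, 1]
    - [-0.4, 0.7, 0, 0, 0, 0, 1]
    - [-0.4, 0.7, 0, 0, 0, 0, 1]
    - [-0.4, 0.7, 0, 0, 0, 0, 1]
    - [-0.4, 0.7, 0, 0, 0, 0, 1]
    - [-0.2, 0.4, 0, 0, 0, 0, 1]
    - [0, 0, 0, 0, 0, 0, 1]
    - [0, 0, 0, 0, 0, 0, 1]

```text
time: 13.22
ee_pos: [0.363, 0.3518, 0.2437]
eef_rot: [0.761, 0.648, -0.002, 0.008]
ft_force: [0.0, -1.1, 0.1]
width: 0.0007
```

```bash
python3 - <<'E'
from h import *
st()
a=r.camera('top');cv2.imwrite('pics/top5.png',a)
b=cv2.imread('pics/top0.png');d=cv2.absdiff(a,b).max(2)
cv2.imwrite('pics/d5.png',np.hstack([cv2.resize(a[190:300,100:290],None,fx=2,fy=2),cv2.cvtColor(cv2.resize(d[190:300,100:290],None,fx=2,fy=2),cv2.COLOR_GRAY2BGR)]))
s=r.camera('scene'); d2=cv2.absdiff(s,cv2.imread('pics/scene0.png'))
cv2.imwrite('pics/s5.png',s)
print("diff px per region", (d[190:275,172:280]>40).sum(),(d[190:275,340:450]>40).sum(),(d[262:290,298:328]>40).sum(),(d[120:190,230:400]>40).sum())
E
```

```text
t 13.2167 loc [-223.9  106.8] xyz [0.363  0.3518 0.2437] z-axis [ 0.008 -0.015 -1.   ] yaw_y -9.1 F [ 0.  -1.1  0.1] Floc [ 0.2 -1.1] w 0.0007070009010833446
diff px per region 0 0 0 0
```

View pics/top5.png

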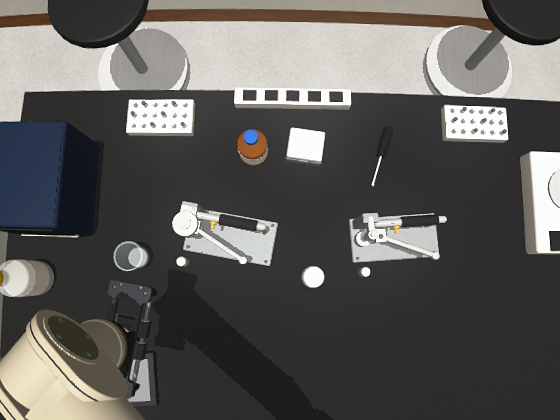

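View pics/s5.png

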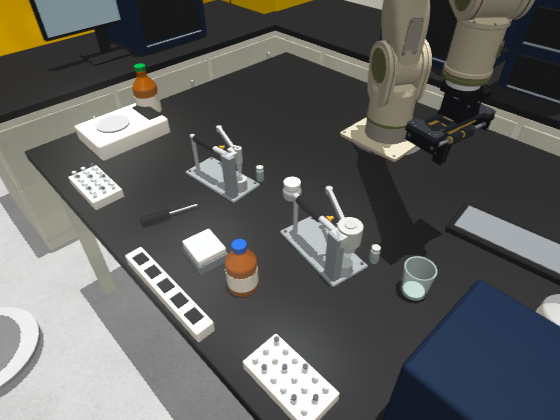

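Everything is where it started: the difference image is zero over both crimpers, the jar and the things behind, and the wide lever's end is back at (243, 260). The arm is clear and still.

```bash
python3 -c "
from h import *
print(abs(r.read_state()['joint_vel']).max()); print(r.close_job())"
```

```text
0.011959581827401937
the job is handed in; nothing more can be done
None
```

I pressed the wide crimper's lever to its stop with the backs of the closed fingers, held it there for over 2 s, eased it all the way back out and handed the job in.

- **Press and hold:** At the stop the force rose from about 6 N to 11–12 N and travel stopped. I held it there from about 6.4 to 8.6 s. The highest force I read was about 14 N in total, against the 40 N limit.
- **Release:** The lever followed the fingers out at about 15–20 mm/s. Contact ended at the rest position with zero force and no sign of a snap. I then backed the arm clear.
- **Final checks:** The last top picture showed no change from the start over either crimper, both small vials, the jar, the amber bottle, the tip box or the screwdriver. I judged the beaker by eye only, and it looks unmoved in both views. The arm was still at hand-in, at about 13 s, with no contact force beyond about 1 N of sensor noise.
- **Disagreements:** Contact and stop both came about 5 mm further in than I had worked out from the nominal sizes. This matched the lever's edge position in the top picture, and I went by force rather than position. I had no direct reading of the lever's angle; the stop is inferred from the force rise and the pictures. I did not measure contact with the bar separately either, but the pictures showed the lever between it and the fingers.

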